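# Fit the missing knob to the power supply and hold it pressed in

## Task

The bench power supply on the table has a bare D-shaped shaft where its main control knob is missing. Pick up the larger of the two loose pointer knobs, turn it so that its bore matches the flat of the shaft, push it fully home on the shaft and go on pressing until the sprung shaft is in to its stop. Finish while still holding the knob pressed in, and leave the smaller loose knob, the roll of tape and the circuit board where they are.

Things in the scene. Friction and masses are not known exactly. Their poses are not given: they have to be found in the camera images.
- knob: larger loose pointer knob, black plastic, about 0.05 kg, bore down: round skirt 44 mm across, 20 mm high; on it a bar grip through the axis, 12 mm wide, upright sides, 20 to 38 mm above the underside. The bar runs along x from -20 to +27 mm, 12 mm wide from -18 to +14, then tapers to a nose; a white line on top marks the nose end. Origin: centre of the underside; z up; +x to the nose
- bore_end (a point): on the knob's axis at the closed end of its D-shaped bore, 16 mm above the underside, axes as the knob's; meets shaft_tip when the knob is home. The bore opens in the underside, is 15.5 mm in diameter and 16 mm deep; its flat is 3.75 mm from the axis on the nose (+x) side; 1.5 mm chamfer at its mouth
- shaft_tip (a point): centre of the top end of the bare steel D-shaft, 24 mm above the panel when not pressed. z up; +x is the way the flat faces. 14 mm in diameter, flat 3 mm from the axis, chamfered end: the knob fits with 0.75 mm play all round when its +x points the same way (nose over the flat, within about 5 degrees). Turns about its axis against a friction of 0.08 N m
- shaft (a joint): how far the shaft is pressed in, m: 0 as it stands, 0.006 at its stop; a spring pushes it back out with 5 N at first and 10 N at the stop
- supply: the power supply, grey housing 170 mm (x) by 210 mm (y), fixed, dark metal top panel 57 mm above the table; origin under its middle. The shaft stands 10 mm in front (-x) of the panel's centre, between two mounted small knobs 75 mm to either side, 26 mm high; a display lies behind it, two terminals 8 mm high 60 mm in front
- small_knob: the smaller loose pointer knob, same shape and material: skirt 30 mm in diameter, 26 mm high in all; origin at the centre of its underside; to be left alone
- tape_roll: roll of black tape lying flat, 62 mm in diameter, 19 mm high; origin under its middle; to be left alone
- circuit_board: small green circuit board, 50 by 72 mm, 13 mm high; origin under its middle; to be left alone
Things that resemble listed ones, but are neither listed nor needed, are in the scene too. Leave any green or yellow look-alike of the knob alone.

How it is judged:
By the outcome, as a careful person would: the job done as asked, in the order asked, and still so for the second after the job is handed in, while the arm keeps its last pose, push and grip.
It also fails if it takes over 42 s, if anything falls off the work surface, if the arm or the gripper's body presses on something with over 40 N, if the wrist force passes 120 N, or if a joint passes its speed limit or range.

## Robot

A 6-joint arm with a two-finger parallel gripper is mounted at the origin on a cart in front of the work surface, level with it; the furniture and walls round the work are solid. World frame = base frame: x ahead of the robot, y to its left, z up, the work surface at z = 0. Lengths are in m, angles in rad, forces in N, time in s.
With the tool pointing down it reaches from about 0.35 to 0.875 m from the base axis. Payload 4.2 kg.
Tool frame: the origin (TCP) lies at the very end of the fingers, on their centre line; the grasp point (between the pads) lies 19 mm behind it (hold_point_z is the distance from the TCP to the grasp point, in m); z points along the fingers, y is the line along which they close (so a half turn about z gives the same grasp; the last joint's range is limited). The gripper opens to 87 mm and grips with 3 to 60 N. Pads are 19 mm wide; open, the fingers measure 117 mm over their backs; the gripper's body (75 mm by 190 mm) begins 51 mm behind the grasp point.
Start: joints at [1.589, 0.385, 0.008, 0, -1.194, -0.259], TCP at [0.149, 0.607, 0.223] pointing down, gripper open.
Joint ranges: [-3.14, 3.14], [-1.21, 2.06], [-1.07, 1.41], [-3.16, 2.05], [-2.99, -0.16], [-3.1, 3.1]. Speed limits (rad/s): [2.79, 2.79, 3.14, 3.14, 3.14, 3.14].

## Interface

Orientations are given as a 3x3 rotation matrix whose columns are the frame's x, y, z axes.
In Python, from station import state, read_camera, job_done, hold_point_z gives the robot as it stands. The module is installed in compiled form; this text tells all that it offers.
- The arm moves only by the shell command python3 -m crank 'ROWS' [OPENING] [FORCE]. ROWS is JSON, a list of rows, each a list of 2 entries, a list of its own where there are three numbers: the shift along the tool's x, y, z in cm, then the turn about the tool's z in rad. In form: [[[x, y, z], turn], ...]. A call has 1 to 12 rows; each row shifts and turns the commanded pose from where the row before left it, along the tool's axes as they then stand; what a row does not reach is not made up. A row lasts 1/12 s, in which the tool goes at most 41.7 mm and 7.16 degrees, less where a joint would pass 70% of its speed; a pose out of reach is approached as far as the arm can. A call with a gripper value outside its range is refused whole. OPENING is the finger opening in cm, from 0 to 8.7, set as the call begins (- or left out, the last holds). The fingers move at their own pace and stop on an object; FORCE is the grip in N (left out, the last holds). Time passes only in rows, so rows that do not move let the fingers close. It gives the time, the measured TCP pose, the force, the opening and the grip force at its end, in the units of the state.
- state(): the state, without advancing time (a new reading comes with each control period).
- read_camera(name): name is "side" or "top" or "wrist"; returns a dict with "pixels" (400x640x3 uint8, red, green, blue), "z_map" (400x640 float32, m along the optical axis (not along the pixel's ray), 0 where there is no reading), "fx", "fy", "cx", "cy" (pixels), "distortion" ([k1, k2, p1, p2, k3] as OpenCV has them; the pictures are not rectified), "xyz" and "orientation" of the camera in the world; the wrist camera has in their place "hand_eye" (4x4, takes a point from camera to tool coordinates, whose origin is the TCP and whose axes are the flange's). Camera axes: x right, y up, looking along -z (the intrinsics and any distortion apply to the point x, -y, -z); pixel columns grow to the right and rows downward; lengths in m; the calibration is good to about 2 mm. A picture is of the moment at which its call begins: read the wrist's pose just before it.
- job_done(): hands the job in; it is judged then, once.
The state is a dict: "clock": time; "qpos": joint angles; "joint_velocities": joint speeds; "joint_efforts": joint torques, N m; "ee_pos": TCP position; "tool_rot": TCP orientation; "force": force on the tool from outside, world axes, zero at the start; "ft_torque": the same for the moment, N m; "finger_gap": finger opening in m; "gripper_force": force on a finger pad.
Only numpy, scipy, OpenCV 4.12 (cv2) and the standard library are available. Lean on these libraries where they do the work, as an engineer would, in place of code of your own. Each camera call takes 0.05 s, during which the arm holds its last target. There are 200 camera calls.

## Working session

There is one attempt and no reset: what is moved stays moved. The work goes in short steps, Python scripts to look and compute and a shell command to move; the robot and the scene stay as the last step left them, time stands still between calls to the robot, and variables do not carry over. Pictures are saved under pics/ and viewed, at most 10 in all, crops included, and the job is handed in when it is done.

```bash
mkdir -p pics; cat > h.py <<'E'
import numpy as np, cv2, pickle
from station import state, read_camera, job_done, hold_point_z
def grab(name):
    s=state(); c=read_camera(name)
    if name=="wrist":
        T=np.array(c["hand_eye"]); R=np.array(s["tool_rot"]); p=np.array(s["ee_pos"])
        c["R"]=R@T[:3,:3]; c["t"]=R@T[:3,3]+p
    else: c["R"]=np.array(c["orientation"]).reshape(3,3); c["t"]=np.array(c["xyz"])
    c["K"]=np.array([[c["fx"],0,c["cx"]],[0,c["fy"],c["cy"]],[0,0,1.]]); c["s"]=s
    return c
def rays(c,uv):
    u=cv2.undistortPoints(np.array(uv,float).reshape(-1,1,2),c["K"],np.array(c["distortion"],float)).reshape(-1,2)
    return np.c_[u[:,0],-u[:,1],-np.ones(len(u))]@c["R"].T
def onplane(c,uv,z):
    d=rays(c,uv); return c["t"]+d*((z-c["t"][2])/d[:,2])[:,None]
def depthpts(c,uv):
    uv=np.array(uv); z=c["z_map"][uv[:,1].astype(int),uv[:,0].astype(int)]
    return c["t"]+rays(c,uv)*z[:,None]
def tri(c1,p1,c2,p2):
    d1=rays(c1,[p1])[0];d2=rays(c2,[p2])[0]
    s=np.linalg.lstsq(np.c_[d1,-d2],c2["t"]-c1["t"],rcond=None)[0]
    a=c1["t"]+s[0]*d1;b=c2["t"]+s[1]*d2
    return (a+b)/2,np.linalg.norm(a-b)
def save(c,f): cv2.imwrite(f,c["pixels"][:,:,::-1])
E
python3 - <<'E'
from h import *
s=state(); print({k:np.round(v,3) for k,v in s.items()}, hold_point_z)
for n in("top","side","wrist"):
    c=grab(n); pickle.dump(c,open(n+"0.pkl","wb")); save(c,f"pics/{n}0.png"); print(n,c["t"],c["R"].round(2).tolist(),c["fx"],c["distortion"])
E
```

```text
{'clock': np.float64(0.0), 'qpos': array([ 1.589,  0.386,  0.007, -0.   , -1.194, -0.259]), 'joint_velocities': array([ 0.001, -0.001, -0.001,  0.001,  0.001,  0.001]), 'joint_efforts': array([ 1.0000e-03, -3.9067e+01,  1.8741e+01,  4.2200e+00,  1.1000e-02,
       -0.0000e+00]), 'ee_pos': array([0.149, 0.606, 0.221]), 'tool_rot': array([[ 0.971, -0.239, -0.   ],
       [-0.239, -0.971, -0.002],
       [ 0.   ,  0.002, -1.   ]]), 'force': array([-0.07 ,  1.072, -0.086]), 'ft_torque': array([ 0.007, -0.007, -0.005]), 'gripper_force': np.float64(0.0), 'finger_gap': np.float64(0.087)} 0.0187
top [ 0.45640005 -0.07365476  0.92727076] [[0.01, 0.99, -0.13], [-1.0, 0.01, -0.01], [-0.01, 0.13, 0.99]] 365.8563102890319 [-0.08374127  0.          0.          0.          0.        ]
side [ 0.50492075 -0.79048397  0.60135652] [[1.0, 0.05, -0.07], [-0.09, 0.61, -0.79], [0.0, 0.79, 0.61]] 429.24799251356285 [-0.08947987  0.          0.          0.          0.        ]
wrist [0.21980451 0.58873335 0.38337676] [[-0.24, 0.94, 0.26], [-0.97, -0.23, -0.06], [0.0, -0.26, 0.96]] 298.0571713166777 [0.01409607 0.         0.         0.         0.        ]
```

View pics/top0.png

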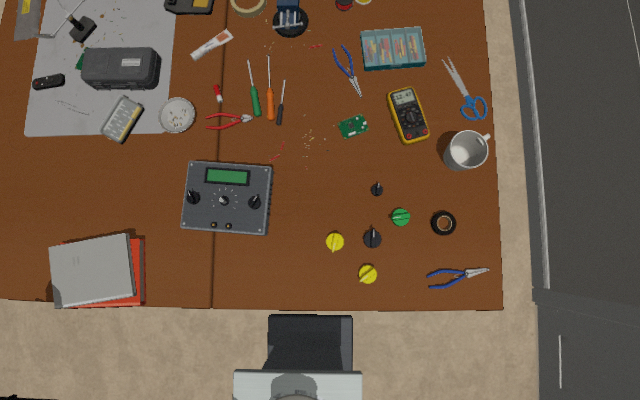

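View pics/side0.png

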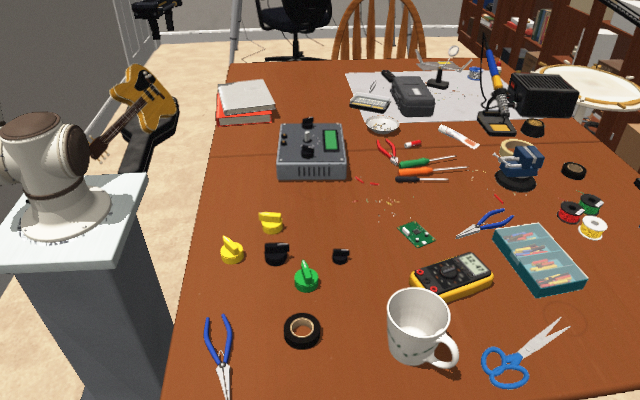

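Candidates for the knob: black in top (372,238) / side (276,252); smaller black in top (377,189) / side (340,256); green (400,217) and yellow (335,241), (368,274) are look-alikes. The black one at (372,238) is larger and fits; I'll confirm it in a crop.

```bash
python3 - <<'E'
from h import *
t=pickle.load(open("top0.pkl","rb"));s=pickle.load(open("side0.pkl","rb"))
def crop(c,x,y,w,h): return cv2.resize(c["pixels"][y:y+h,x:x+w,::-1],(400,300),interpolation=cv2.INTER_CUBIC)
o=np.vstack([np.hstack([crop(t,340,170,80,90)[:, :],crop(s,250,225,120,75)]),np.hstack([crop(t,176,150,104,90),crop(s,270,110,84,80)])])
cv2.imwrite("pics/crop1.png",o)
def blob(c,x0,y0,x1,y1,th=60):
    m=np.zeros((400,640),np.uint8); m[y0:y1,x0:x1]=(c["pixels"][y0:y1,x0:x1].max(2)<th)
    n,l,st,ce=cv2.connectedComponentsWithStats(m); k=1+np.argmax(st[1:,4]); v,u=np.nonzero(l==k)
    P=depthpts(c,np.c_[u,v]); print(st[k],ce[k].round(1),"z pct",np.percentile(P[:,2],[2,50,90,98]).round(4)); return P,u,v
for c,bs in((t,[(358,224,386,252),(366,178,388,199)]),(s,[(262,238,292,268),(330,244,352,266)])):
    for b in bs:
        P,u,v=blob(c,*b); lo=P[P[:,2]>.006]; print(" xy bbox",lo.min(0).round(4),lo.max(0).round(4))
        hi=P[P[:,2]>P[:,2].max()-.01]; print(" top mean",hi.mean(0).round(4))
for n,c,px in(("top",t,[(300,250),(224,218),(200,172),(250,190)]),("side",s,[(220,300),(300,165)])): print(n,depthpts(c,px).round(4).tolist())
E
```

```text
[363 228  18  20 239] [371.6 238.6] z pct [0.0023 0.0216 0.039  0.0406]
 xy bbox [ 0.4595 -0.204   0.0072] [ 0.506  -0.162   0.0425]
 top mean [ 0.4776 -0.1838  0.0385]
[371 183  12  13 106] [376.2 189.8] z pct [0.0032 0.0145 0.0272 0.0295]
 xy bbox [ 0.4564 -0.2113  0.0086] [ 0.6182 -0.0737  0.9273]
 top mean [ 0.4564 -0.0737  0.9273]
[265 243  24  23 462] [275.7 253.7] z pct [-0.0003  0.0199  0.0369  0.0387]
 xy bbox [ 0.4587 -0.7905  0.006 ] [ 0.5049 -0.1801  0.6014]
 top mean [ 0.5049 -0.7905  0.6014]
[333 249  16  16 203] [339.9 256.3] z pct [-0.0008  0.0128  0.0244  0.0266]
 xy bbox [ 0.5049 -0.7905  0.0062] [ 0.6197 -0.193   0.6014]
 top mean [ 0.5049 -0.7905  0.6014]
top [[0.4509, -0.0049, -0.0025], [0.5257, 0.1753, 0.0565], [0.6381, 0.2397, 0.0585], [0.5939, 0.1139, 0.0587]]
side [[0.3778, -0.2803, -0.0023], [0.5434, 0.0757, 0.0469]]
```

View pics/crop1.png

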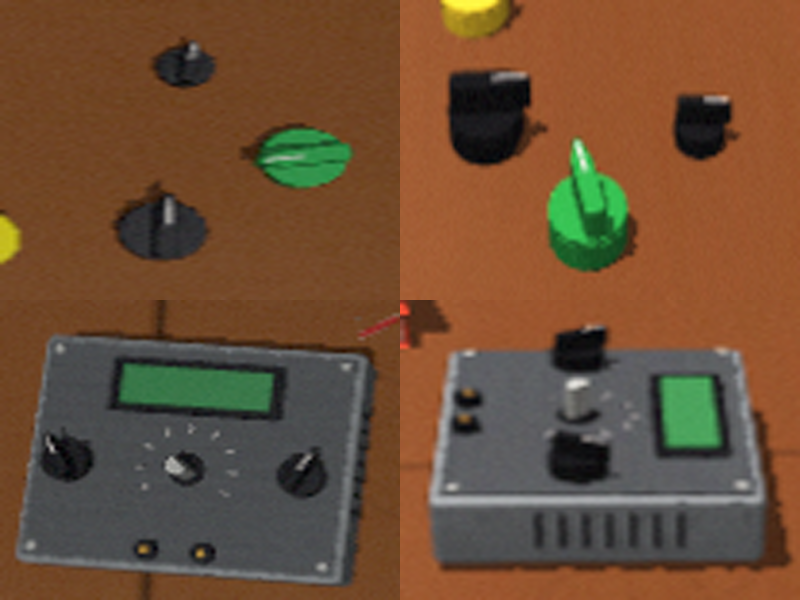

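Crop: the larger black knob (top 372,238) has its white line at the +x end of its bar. It's the only large black one, and the shaft tip is at top ≈(222,199), side ≈(307,132).

```bash
python3 - <<'E'
from h import *
t=pickle.load(open("top0.pkl","rb"));s=pickle.load(open("side0.pkl","rb"))
print("shaft",tri(t,(222.5,199),s,(307,132)))
print("noseknob",tri(t,(372.5,232),s,(282,246)),onplane(t,[(372,238)],.02))
st=state();R=np.array(st["tool_rot"]);print(R.T@(np.array([.56,.17,.221])-st["ee_pos"]), R.T@(np.array([.46,-.18,.221])-st["ee_pos"]))
E
```

```text
shaft (array([0.56798115, 0.17345223, 0.0821685 ]), np.float64(0.0008226351893242438))
noseknob (array([ 0.49453411, -0.18406708,  0.0309371 ]), np.float64(0.002869238988234325)) [[ 0.48165634 -0.18397833  0.02      ]]
[0.50334819 0.3258397  0.00130697] [0.48974585 0.68959044 0.00192418]
```

```bash
python3 -m crank '[[[2.5,1.6,0],0],[[2.5,1.6,0],0],[[2.5,1.6,0],0],[[2.5,1.6,0],0],[[2.5,1.6,0],0],[[2.5,1.6,0],0],[[2.5,1.6,0],0],[[2.5,1.6,0],0],[[2.5,1.6,0],0],[[2.5,1.6,0],0],[[2.5,1.6,0],0],[[2.5,1.6,0],0]]' && python3 -m crank '[[[2.5,1.6,0],0],[[2.5,1.6,0],0],[[2.5,1.6,0],0],[[2.5,1.6,0],0],[[2.5,1.6,0],0],[[2.5,1.6,0],0],[[2.5,1.6,0],0],[[1.5,1.0,0],0],[[0.5,0.5,0],0],[[0,0,0],0],[[0,0,0],0]]'
python3 - <<'E'
from h import *
c=grab("wrist"); pickle.dump(c,open("w1.pkl","wb")); save(c,"pics/w1.png"); print(c["t"],c["s"]["clock"],c["s"]["ee_pos"],c["s"]["tool_rot"])
E
```

```text
clock: 1.15
ee_pos: [0.3952, 0.3476, 0.2224]
tool_rot: [[0.971, -0.238, -0.0], [-0.238, -0.971, -0.0], [-0.0, 0.0, -1.0]]
force: [-0.2, 0.3, 0.1]
finger_gap: 0.0872
gripper_force: 0.0
clock: 2.07
ee_pos: [0.5533, 0.1791, 0.2222]
tool_rot: [[0.971, -0.239, -0.001], [-0.239, -0.971, -0.0], [-0.001, 0.0, -1.0]]
force: [0.0, 0.5, -0.5]
finger_gap: 0.0871
gripper_force: 0.0
[0.62421221 0.16106016 0.38393078] 2.0667 [0.55325874 0.17909633 0.22220908] [[ 9.71011432e-01 -2.39031756e-01 -7.87139503e-04]
 [-2.39031881e-01 -9.71011717e-01 -6.77688264e-05]
 [-7.48122779e-04  2.53955741e-04 -9.99999688e-01]]
```

View pics/w1.png

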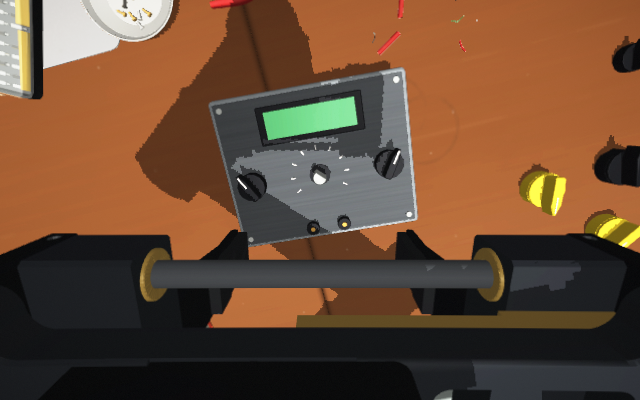

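The wrist view shows the shaft tip at (320,172), with the flat apparently facing lower right. I'll go closer for two views.

```bash
python3 -m crank '[[[-0.4,0,2.3],0],[[-0.4,0,2.3],0],[[-0.4,0,2.3],0],[[-0.4,0,2.3],0],[[-0.4,0,2.0],0],[[0,0,0],0],[[0,0,0],0],[[0,0,0],0]]' >/dev/null
python3 - <<'E'
from h import *
c=grab("wrist"); pickle.dump(c,open("w2.pkl","wb")); print(c["s"]["ee_pos"],c["s"]["clock"])
from h import *
d=rays(c,[(320,170)]); 
uv=cv2.projectPoints((c["R"].T@(np.array([.568,.1735,.081])-c["t"])*[1,-1,-1])[None],np.zeros(3),np.zeros(3),c["K"],np.array(c["distortion"]))[0].ravel(); print(uv)
u,v=uv.astype(int); p=c["pixels"][v-40:v+40,u-50:u+50,::-1]; np.save("org.npy",[u-50,v-40])
cv2.imwrite("pics/w2c.png",cv2.resize(p,(750,600),interpolation=cv2.INTER_CUBIC)); print(u-50,v-40)
E
```

```text
[0.53506109 0.18505134 0.11209483] 2.7833
[326.26595674 180.28605299]
276 140
```

View pics/w2c.png

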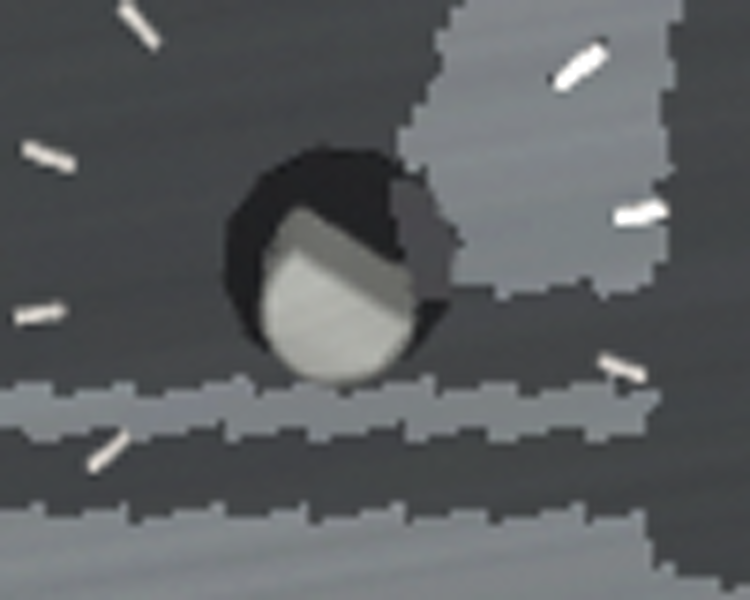

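The D-shaft tip is clear at crop (338,310). The flat's edge runs (300,250)-(412,308), so the flat faces upper right, which is a world yaw of about -41°.

```bash
cat > dfit.py <<'E'
from h import *
from scipy.optimize import least_squares
def dtip(c,guess,z=.081,win=14,th=None):
    u,v=map(int,guess); g=c["pixels"].min(2).astype(np.uint8)
    roi=cv2.resize(g[v-win:v+win,u-win:u+win],None,fx=8,fy=8,interpolation=cv2.INTER_CUBIC)
    th=th or 150
    m=(roi>th).astype(np.uint8); n,l,st,ce=cv2.connectedComponentsWithStats(m)
    k=l[win*8,win*8] or 1+np.argmax(st[1:,4])
    cn=max(cv2.findContours((l==k).astype(np.uint8),cv2.RETR_EXTERNAL,cv2.CHAIN_APPROX_NONE)[0],key=cv2.contourArea)[:,0]
    uv=(cn+.5)/8-.5+[u-win,v-win]; return uv,onplane(c,uv,z)[:,:2],th
def fitD(P):
    # signed model: D = disc r cut by line n.(p-c)<=d
    c0=P.mean(0);best=None
    for a0 in np.arange(-np.pi,np.pi,.4):
        def f(q):
            r=P-q[:2]; n=np.array([np.cos(q[2]),np.sin(q[2])])
            return np.maximum(np.hypot(*r.T)-q[3], r@n-q[4])
        s=least_squares(f,[*c0,a0,.0065,.0025],loss="soft_l1",f_scale=2e-4,x_scale=[1e-3,1e-3,.1,1e-3,1e-3])
        if best is None or s.cost<best.cost: best=s
    return best.x, np.sqrt(np.mean(best.fun**2))
E
python3 - <<'E'
from dfit import *
t=pickle.load(open("top0.pkl","rb"));w1=pickle.load(open("w1.pkl","rb"));w2=pickle.load(open("w2.pkl","rb"))
ce={}
for n,c,g in(("w1",w1,(320,173)),("w2",w2,(276+338/7.5,140+310/7.5))):
  for th in(140,165):
    uv,P,_=dtip(c,g,th=th); x,e=fitD(P); print(n,th,"span",np.ptp(P,axis=0).round(4),"c",x[:2].round(4),"yaw",np.degrees(x[2]).round(1),"r,d",x[3:].round(4),"rms",e.round(5))
    ce[n]=uv.mean(0)
print("tri",tri(w1,ce["w1"],w2,ce["w2"]))
print(w2["pixels"][181,321],w2["pixels"][173,320])
# supply panel yaw: tall blob check, depth
v,u=np.mgrid[160:200,300:345];Z=depthpts(w2,np.c_[u.ravel(),v.ravel()])[:,2];print(np.percentile(Z,[5,50,99]))
E
```

```text
w1 140 span [0.0132 0.0126] c [0.5685 0.1774] yaw -47.1 r,d [0.0066 0.0028] rms 9e-05
w1 165 span [0.0126 0.0122] c [0.5685 0.1774] yaw -47.2 r,d [0.0064 0.0025] rms 7e-05
w2 140 span [0.0117 0.012 ] c [0.5686 0.1773] yaw -47.0 r,d [0.0062 0.0021] rms 8e-05
w2 165 span [0.0106 0.0105] c [0.5703 0.1756] yaw -50.7 r,d [ 0.0067 -0.001 ] rms 0.0005
tri (array([0.56738781, 0.17821829, 0.07950544]), np.float64(0.0006317188186952582))
[175 177 171] [110 111 107]
[0.05575961 0.05724313 0.08255482]
```

```bash
python3 -m crank '[[[0.25,-1.0,0],0],[[0.25,-1.0,0],0],[[0,0,0],0.116],[[0,0,0],0.116],[[0,0,0],0.116],[[0,0,0],0.116],[[0,0,0],0.116],[[0,0,0],0],[[0,0,0],0],[[0,0,0],0]]'
python3 - <<'E'
from dfit import *
c=grab("wrist"); pickle.dump(c,open("w3.pkl","wb"));save(c,"pics/w3.png"); print(c["s"]["ee_pos"],c["s"]["qpos"])
uv=cv2.projectPoints((c["R"].T@(np.array([.5686,.1773,.081])-c["t"])*[1,-1,-1])[None],np.zeros(3),np.zeros(3),c["K"],np.array(c["distortion"]))[0].ravel(); print(uv)
for th in(110,125,140,155):
    u,P,_=dtip(c,uv,th=th); x,e=fitD(P); print(th,"span",np.ptp(P,axis=0).round(4),"c",x[:2].round(4),"yaw",np.degrees(x[2]).round(1),"r,d",x[3:].round(4),"rms",e.round(5))
    print(" tool frame",np.array(c["s"]["tool_rot"]).T@(np.r_[x[:2],.081]-c["s"]["ee_pos"]))
E
```

```text
clock: 3.67
ee_pos: [0.5443, 0.2026, 0.1109]
tool_rot: [[0.684, -0.73, 0.001], [-0.73, -0.684, 0.0], [0.0, -0.001, -1.0]]
force: [0.3, 0.2, 0.3]
finger_gap: 0.0872
gripper_force: 0.0
[0.54434451 0.20264046 0.11085053] [ 6.35144671e-01  4.12758013e-01 -2.53713447e-01  1.39660422e-04
 -9.03474438e-01  1.17504918e-01]
[321.27108672 180.12381715]
110 span [0.0199 0.0198] c [0.5651 0.1818] yaw 133.2 r,d [0.0093 0.0033] rms 0.0012
 tool frame [ 0.02940999 -0.00082847  0.02985737]
125 span [0.0135 0.0173] c [0.5679 0.1779] yaw -45.8 r,d [0.0068 0.0037] rms 0.00099
 tool frame [ 0.03417696 -0.00029433  0.02985792]
140 span [0.0131 0.0129] c [0.5683 0.1773] yaw -46.3 r,d [0.0066 0.0029] rms 7e-05
 tool frame [ 0.03485894 -0.00012291  0.02985792]
155 span [0.0128 0.0126] c [0.5683 0.1773] yaw -46.3 r,d [0.0066 0.0027] rms 5e-05
 tool frame [ 0.03490514 -0.00014071  0.02985795]
```

```bash
python3 -m crank '[[[1.8,2.8,0],0],[[1.8,2.8,0],0],[[1.8,2.8,0],0],[[1.8,2.8,0],0],[[1.8,2.8,0],0],[[1.8,2.8,0],0],[[1.8,2.8,0],0],[[1.8,2.8,0],0],[[1.8,2.8,0],0],[[1.8,2.8,0],0],[[1.8,2.8,0],0],[[1.8,2.8,0],0]]' >/dev/null && python3 -m crank '[[[0,0,0.5],-0.117],[[0,0,0.5],-0.117],[[0,0,0.5],-0.117],[[0,0,0.5],-0.117],[[0,0,0.5],-0.117],[[0,0,0.5],-0.117],[[0,0,0.5],-0.117],[[0,0,0],0],[[0,0,0],0],[[0,0,0],0]]'
python3 - <<'E'
from dfit import *
c=grab("wrist"); pickle.dump(c,open("w4.pkl","wb"));save(c,"pics/w4.png"); print(c["s"]["ee_pos"],c["s"]["qpos"])
E
```

```text
clock: 5.55
ee_pos: [0.4456, -0.185, 0.0759]
tool_rot: [[1.0, -0.004, 0.001], [-0.004, -1.0, -0.0], [0.001, 0.0, -1.0]]
force: [-0.2, 0.5, -0.2]
finger_gap: 0.087
gripper_force: 0.0
[ 0.44561334 -0.18499832  0.07590553] [-5.58460255e-02  3.14834399e-01 -5.29778315e-01  1.82521548e-04
 -7.25490288e-01  1.62291742e+00]
```

View pics/w4.png

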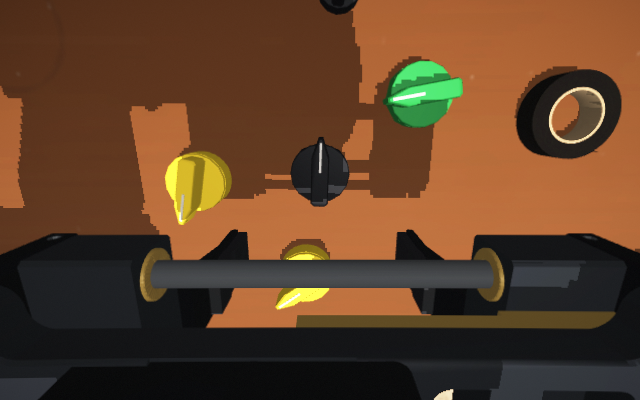

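```bash
cat > kfit.py <<'E'
from h import *
def bar(c,g,win=50,zt=.0375,zmin=.030,zmax=.06,view=True):
    u0,v0=g; v,u=np.mgrid[v0-win:v0+win,u0-win:u0+win]
    P=depthpts(c,np.c_[u.ravel(),v.ravel()]); dark=(c["pixels"][v,u].astype(int).ptp(2) if 0 else np.ptp(c["pixels"][v,u].astype(int),axis=2)).ravel()<40
    k=((P[:,2]>zmin)&(P[:,2]<zmax)&dark).reshape(v.shape)
    n,l,st,ce=cv2.connectedComponentsWithStats(k.astype(np.uint8)); j=1+np.argmax(st[1:,4]); k=l==j
    zz=P[k.ravel(),2]; uv=np.c_[u[k],v[k]]
    Q=onplane(c,uv,zt)[:,:2]
    return Q,zz,uv
E
python3 - <<'E'
from kfit import *
c=pickle.load(open("w4.pkl","rb")); t=pickle.load(open("top0.pkl","rb"));s=pickle.load(open("side0.pkl","rb"))
Q,zz,uv=bar(c,(320,172)); print(len(Q),"z",np.percentile(zz,[5,50,95]).round(4))
# white line
w=c["pixels"][uv[:,1],uv[:,0]].min(1)>110; print("white",w.sum())
W=Q[w]
r=cv2.minAreaRect((Q*1e4).astype(np.float32)); print("rect mm",np.array(r[0])/1e4,np.array(r[1])/10,r[2])
wm=W.mean(0); d=np.linalg.svd(W-wm)[2][0]; print("white ctr",wm,"yaw",np.degrees(np.arctan2(*d[::-1])),"span",W.min(0),W.max(0))
# bar edges: per x-slice, mid y
for a,b in((-.020,-.012),(-.012,-.004),(-.004,.004),(.004,.012),(.012,.020),(.02,.03)):
    m=(Q[:,0]>.481+a)&(Q[:,0]<.481+b); 
    if m.any(): print(a,Q[m,1].min().round(4),Q[m,1].max().round(4),((Q[m,1].min()+Q[m,1].max())/2).round(4))
print("x extent",Q[:,0].min(),Q[:,0].max())
# two-view height check of white line
uvw=uv[w].mean(0)
for c2,b in((t,(362,226,384,242)),(s,(272,240,292,252))):
    x0,y0,x1,y1=b; p=c2["pixels"][y0:y1,x0:x1].astype(int); m=(p.min(2)>75)
    yy,xx=np.nonzero(m); print(len(xx)); 
    if len(xx): print("tri white",tri(c,uvw,c2,(xx.mean()+x0,yy.mean()+y0)))
E
```

```text
1052 z [0.0365 0.0376 0.0387]
white 81
rect mm [ 0.48410347 -0.18434337] [11.60888443 45.89023743] 89.31574249267578
white ctr [ 0.49465353 -0.18464331] yaw 178.5537136794155 span [ 0.48446978 -0.18538225] [ 0.50380072 -0.18396721]
-0.02 -0.1894 -0.1783 -0.1839
-0.012 -0.1894 -0.1784 -0.1839
-0.004 -0.1901 -0.1785 -0.1843
0.004 -0.1901 -0.1786 -0.1843
0.012 -0.19 -0.1786 -0.1843
0.02 -0.188 -0.1814 -0.1847
x extent 0.46119364261416934 0.5070346933097256
16
tri white (array([ 0.493867  , -0.18520899,  0.03466224]), np.float64(0.0015205490078826754))
20
tri white (array([ 0.49449369, -0.1846252 ,  0.03763384]), np.float64(0.00042959558889962504))
```

Measured the bar top at z≈0.0376, 46 x 11.6 mm, axis at (0.4806,-0.1843), yaw ≈-1.1°. These match the stated sizes, so I'll grasp.

```bash
python3 -m crank '[[[1.75,-0.03,0],0.008],[[1.75,-0.04,0],0.008],[[0,0,0],0],[[0,0,1],0],[[0,0,1],0],[[0,0,1],0],[[0,0,1],0],[[0,0,0.9],0],[[0,0,0.2],0],[[0,0,0.1],0],[[0,0,0],0],[[0,0,0],0]]' 4 15; python3 -c "
from h import *
print(state()['ee_pos'])"
```

```text
clock: 6.6
ee_pos: [0.4806, -0.1845, 0.0238]
tool_rot: [[1.0, -0.018, 0.001], [-0.018, -1.0, -0.0], [0.001, 0.0, -1.0]]
force: [0.5, 0.7, 0.3]
finger_gap: 0.0402
gripper_force: 0.0
[ 0.48063717 -0.18452282  0.02384362]
```

```bash
python3 -m crank '[[[0,0,0.15],0],[[0,0,0],0],[[0,0,0],0]]' && python3 -m crank '[[[0,0,0],0],[[0,0,0],0],[[0,0,0],0],[[0,0,0],0],[[0,0,0],0],[[0,0,0],0]]' 0 35
```

```text
clock: 6.85
ee_pos: [0.4804, -0.1845, 0.0223]
tool_rot: [[1.0, -0.018, 0.001], [-0.018, -1.0, -0.0], [0.001, 0.0, -1.0]]
force: [0.7, 0.1, -0.9]
finger_gap: 0.0403
gripper_force: 0.0
clock: 7.35
ee_pos: [0.4802, -0.1845, 0.0221]
tool_rot: [[1.0, -0.018, -0.0], [-0.018, -1.0, -0.0], [-0.0, 0.0, -1.0]]
force: [-1.3, 0.8, -0.3]
finger_gap: 0.0116
gripper_force: 35.0
```

```bash
python3 -m crank '[[[0,0,-1],0],[[0,0,-2],0],[[0,0,-2.5],0],[[0,0,-2.5],0],[[0,0,-2],0],[[0,0,-1.3],0],[[0,0,0],0],[[0,0,0],0],[[0,0,0],0]]'
python3 - <<'E'
from h import *
c=grab("wrist");pickle.dump(c,open("w5.pkl","wb"))
s=grab("side");pickle.dump(s,open("s5.pkl","wb")); p=c["s"]["ee_pos"];print(p)
def pr(c,X): return cv2.projectPoints((c["R"].T@(np.array(X)-c["t"])*[1,-1,-1])[None],np.zeros(3),np.zeros(3),c["K"],np.array(c["distortion"]))[0].ravel()
a=pr(c,p).astype(int); b=pr(s,p).astype(int); print(a,b)
f=lambda c,g,w,h:cv2.resize(c["pixels"][max(0,g[1]-h):max(0,g[1]-h)+2*h,g[0]-w:g[0]+w,::-1],(400,400),interpolation=cv2.INTER_CUBIC)
cv2.imwrite("pics/w5.png",np.hstack([f(c,(a[0],min(a[1],320)),80,80),f(s,b,40,40)]))
E
```

```text
clock: 8.1
ee_pos: [0.4794, -0.1843, 0.1343]
tool_rot: [[1.0, -0.018, -0.002], [-0.018, -1.0, 0.001], [-0.002, -0.001, -1.0]]
force: [-0.2, 0.0, -1.4]
finger_gap: 0.0122
gripper_force: 35.0
[ 0.47938346 -0.184285    0.13428243]
[320 248] [271 204]
```

View pics/w5.png

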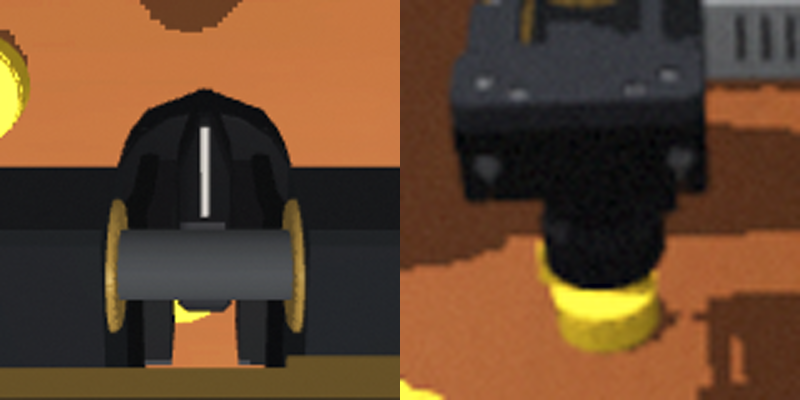

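The knob is held level, its white line pointing straight up the picture (crop 205,127-217). Next I check its offset in the tool frame.

```bash
python3 - <<'E'
from h import *
def white(c,box,zt):
    x0,y0,x1,y1=box; m=(c["pixels"][y0:y1,x0:x1].min(2)>110); v,u=np.nonzero(m); uv=np.c_[u+x0,v+y0]
    Q=onplane(c,uv,zt); R=np.array(c["s"]["tool_rot"]); q=(Q-c["s"]["ee_pos"])@R
    d=np.linalg.svd(q[:,:2]-q[:,:2].mean(0))[2][0]; d*=np.sign(d[0])
    print(len(u),"x",(q[:,0].min()*1e3).round(2),(q[:,0].max()*1e3).round(2),"y",(q[:,1].mean()*1e3).round(2),"angle in tool",np.degrees(np.arctan2(d[1],d[0])).round(2))
    P=depthpts(c,uv);print("z",np.median(P[:,2])-c["s"]["ee_pos"][2])
w4=pickle.load(open("w4.pkl","rb"));w5=pickle.load(open("w5.pkl","rb"))
white(w4,(312,135,330,175),.0376)
white(w5,(312,195,330,260),.1343+.0376-.0221)
# nose tip in both via dark? knob axis before: .4806,-.1843
st=state();R=np.array(st["tool_rot"]);print(R.T@(np.array([.5683,.1773,.135])-st["ee_pos"]), st["qpos"])
E
```

```text
81 x 38.84 58.17 y -0.54 angle in tool 1.24
z -0.03777705959887344
125 x 3.8 23.51 y 0.71 angle in tool -1.12
z 0.015689391463911545
[ 0.08245613 -0.36318887 -0.00130425] [-5.09021295e-02  2.84849952e-01 -3.86683232e-01 -3.45705802e-04
 -9.02067355e-01  1.60388413e+00]
```

```bash
python3 -m crank '[[[0.3,-1.5,0],0],[[0.7,-3.0,0],0],[[0.7,-3.1,0],0],[[0.7,-3.1,0],0],[[0.7,-3.1,0],0],[[0.7,-3.1,0],0],[[0.7,-3.1,0],0],[[0.7,-3.1,0],0],[[0.7,-3.1,0],0],[[0.7,-3.1,0],0],[[0.7,-3.1,0],0],[[0.7,-3.1,0],0]]' >/dev/null; python3 -m crank '[[[0.3,-0.8,0],0],[[0,0,-0.1],0.1134],[[0,0,0],0.1134],[[0,0,0],0.1134],[[0,0,0],0.1134],[[0,0,0],0.1134],[[0,0,0],0.1134],[[0,0,0],0.1134],[[0,0,0],0],[[0,0,0],0],[[0,0,0],0]]'
python3 - <<'E'
from h import *
st=state();R=np.array(st["tool_rot"]);print(R.T@(np.array([.5685,.1777,.135])-st["ee_pos"])*100, st["ee_pos"], np.degrees(np.arctan2(R[1,0],R[0,0])))
E
```

```text
clock: 10.12
ee_pos: [0.5695, 0.1767, 0.1354]
tool_rot: [[0.69, -0.724, -0.001], [-0.724, -0.69, -0.001], [-0.0, 0.001, -1.0]]
force: [-0.3, -0.7, -0.3]
finger_gap: 0.0117
gripper_force: 35.0
[-0.14105217 -0.00085652  0.03770551] [0.56946743 0.17667334 0.13537667] -46.37370353113614
```

```bash
python3 -m crank '[[[-0.14,0,0.5],0],[[0,0,0.9],0],[[0,0,0.9],0],[[0,0,0.4],0],[[0,0,0],0],[[0,0,0],0],[[0,0,0],0]]'
python3 - <<'E'
from h import *
st=state();R=np.array(st["tool_rot"]);print(R.T@(np.array([.5685,.1777,.103])-st["ee_pos"])*100, st["ee_pos"], st["force"])
E
```

```text
clock: 10.7
ee_pos: [0.569, 0.1781, 0.1092]
tool_rot: [[0.689, -0.725, 0.0], [-0.725, -0.689, 0.0], [0.0, -0.0, -1.0]]
force: [0.6, -0.0, -0.6]
finger_gap: 0.0117
gripper_force: 35.0
[-0.00525731  0.06363118  0.61730068] [0.56899513 0.17809985 0.10917322] [ 0.55445882 -0.04665742 -0.62516947]
```

```bash
python3 -m crank '[[[0,0.04,0.2],0],[[0,0,0.2],0],[[0,0,0.1],0],[[0,0,0.1],0],[[0,0,0.1],0],[[0,0,0],0]]'; python3 -m crank '[[[0,0,0.1],0],[[0,0,0.1],0],[[0,0,0.1],0],[[0,0,0],0]]'
```

```text
clock: 11.2
ee_pos: [0.5683, 0.1777, 0.1018]
tool_rot: [[0.688, -0.725, -0.0], [-0.725, -0.688, -0.0], [-0.0, 0.0, -1.0]]
force: [0.1, -0.4, -0.0]
finger_gap: 0.0114
gripper_force: 35.0
clock: 11.53
ee_pos: [0.5683, 0.1777, 0.0988]
tool_rot: [[0.688, -0.725, -0.0], [-0.725, -0.688, -0.0], [-0.0, 0.001, -1.0]]
force: [0.0, 0.3, -0.7]
finger_gap: 0.0116
gripper_force: 35.0
```

Underside is 4 mm below the shaft tip with no force, so the bore has entered. I keep pushing.

```bash
python3 -m crank '[[[0,0,0.2],0],[[0,0,0.2],0],[[0,0,0.2],0],[[0,0,0.2],0],[[0,0,0.1],0],[[0,0,0],0]]'; python3 -m crank '[[[0,0,0.1],0],[[0,0,0.1],0],[[0,0,0.1],0],[[0,0,0.1],0],[[0,0,0],0],[[0,0,0],0]]';  python3 -m crank '[[[0,0,0.1],0],[[0,0,0.1],0],[[0,0,0],0],[[0,0,0],0]]'
```

```text
clock: 12.03
ee_pos: [0.5682, 0.1776, 0.0896]
tool_rot: [[0.688, -0.725, -0.001], [-0.725, -0.688, -0.0], [-0.0, 0.001, -1.0]]
force: [-0.8, -0.2, -0.5]
finger_gap: 0.0117
gripper_force: 35.0
clock: 12.53
ee_pos: [0.5686, 0.1778, 0.0868]
tool_rot: [[0.689, -0.725, 0.001], [-0.725, -0.689, 0.0], [0.0, -0.001, -1.0]]
force: [-1.7, 0.2, 5.0]
finger_gap: 0.0114
gripper_force: 35.0
clock: 12.87
ee_pos: [0.5687, 0.1778, 0.0851]
tool_rot: [[0.689, -0.725, 0.001], [-0.725, -0.689, 0.0], [0.0, -0.001, -1.0]]
force: [-3.8, 0.7, 6.8]
finger_gap: 0.0121
gripper_force: 35.0
```

```bash
python3 -m crank '[[[0,0,0.1],0],[[0,0,0.1],0],[[0,0,0.1],0],[[0,0,0],0],[[0,0,0],0]]' - 45;  python3 -m crank '[[[0,0,0.1],0],[[0,0,0.05],0],[[0,0,0],0],[[0,0,0],0]]'
```

```text
clock: 13.28
ee_pos: [0.5687, 0.1778, 0.0825]
tool_rot: [[0.689, -0.725, 0.001], [-0.725, -0.689, 0.0], [0.001, -0.001, -1.0]]
force: [-3.0, -0.3, 8.9]
finger_gap: 0.0116
gripper_force: 45.0
clock: 13.62
ee_pos: [0.5687, 0.1778, 0.0819]
tool_rot: [[0.689, -0.725, 0.001], [-0.725, -0.689, 0.0], [0.001, -0.001, -1.0]]
force: [-4.0, -0.3, 12.5]
finger_gap: 0.0112
gripper_force: 45.0
```

```bash
python3 -m crank '[[[0,0,0.05],0],[[0,0,0.05],0],[[0,0,0],0],[[0,0,0],0]]';  python3 -m crank '[[[0,0,0.05],0],[[0,0,0],0],[[0,0,0],0],[[0,0,0],0]]'
```

```text
clock: 13.95
ee_pos: [0.5688, 0.1778, 0.0819]
tool_rot: [[0.689, -0.725, 0.002], [-0.725, -0.689, -0.0], [0.001, -0.001, -1.0]]
force: [-5.9, -0.7, 15.5]
finger_gap: 0.0116
gripper_force: 45.0
clock: 14.28
ee_pos: [0.5688, 0.1778, 0.0818]
tool_rot: [[0.689, -0.724, 0.002], [-0.724, -0.689, -0.0], [0.001, -0.001, -1.0]]
force: [-7.5, -0.1, 18.5]
finger_gap: 0.0114
gripper_force: 45.0
```

```bash
python3 - <<'E'
from h import *
c=grab("wrist"); s=grab("side")
f=lambda p:cv2.resize(p[:,:,::-1],(400,400),interpolation=cv2.INTER_CUBIC)
cv2.imwrite("pics/w6.png",np.hstack([f(c["pixels"][130:330,220:420]),f(s["pixels"][85:185,260:360])]))
print(state()["force"],state()["ee_pos"])
m=c["pixels"][195:260,312:330].min(2)>110; v,u=np.nonzero(m)
Q=(onplane(c,np.c_[u+312,v+195],c["s"]["ee_pos"][2]+.0155)-c["s"]["ee_pos"])@np.array(c["s"]["tool_rot"]); print(len(u),Q[:,0].min(),Q[:,0].max(),Q[:,1].mean())
E
```

```text
[-7.08891981 -0.82992833 18.46788476] [0.5688341  0.17781717 0.08180708]
107 0.003936926349915384 0.023651223431275677 0.0001560425341212749
```

View pics/w6.png

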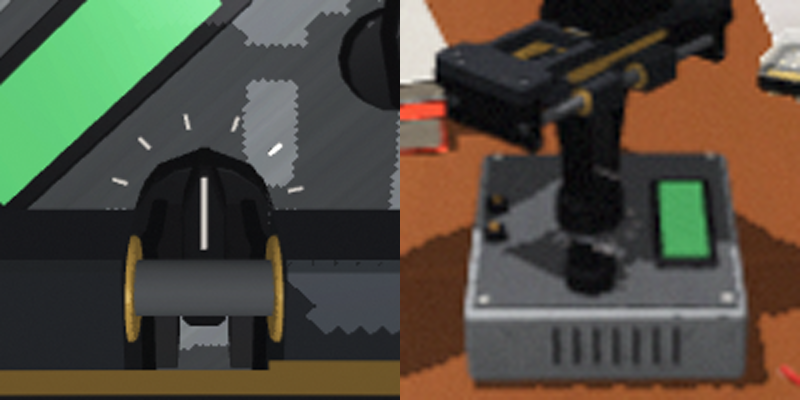

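The knob sits level and close to the panel, centred in the dial marks (crop 205,200), still gripped and not slipped; the force rises at constant height, so the shaft is at its stop.

```bash
python3 -c "
from station import job_done; print(job_done())"
```

```text
the job is handed in; nothing more can be done
None
```

The job is handed in: the larger black knob is on the D-shaft, aligned with its flat, fully home and held pressed with about 18 N against the shaft's stop; I touched nothing else. The job took about 14 s, and no verdict was returned.

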